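# Tare the balance with the cover shut and print the zero

### The arm

A 6-joint arm with a two-finger parallel gripper is mounted at the origin on the work surface. World frame = base frame: x ahead of the robot, y to its left, z up, the work surface at z = 0. Lengths are in m, angles in degrees, forces in N, time in s.
With the tool pointing down it reaches from about 0.35 to 0.725 m from the base axis. Payload 4.3 kg.
Tool frame: the origin (TCP) lies midway between the tips of the shut fingers; the grasp point (between the pads) lies 19 mm behind it; z points along the fingers, x is the direction in which the jaws open and shut, and the axes are right-handed (so a half turn about z gives the same grasp; the last joint's range is limited). The gripper opens to 85 mm and grips with 20 to 120 N. Pads are 22 mm wide; open, the fingers measure 114 mm over their backs; the gripper's body (76 mm by 85 mm) begins 54 mm behind the grasp point. The pads swing forward as they close: fully open they stand 13 mm farther back than shut.
Start: joints at [-70.663, 21.618, 4.641, 73.018, 0, 83.68], TCP at [0.249, -0.518, 0.231] pointing down, gripper open.
Joint ranges: [-156.06, 156.06], [-48.1, 94.91], [-58.44, 69.94], [-101.28, 121.22], [-78.64, 73.56], [-180, 180]. Speed limits (degrees/s): [147.25, 147.25, 180, 180, 180, 180].

### API

Orientations are given as a 3x3 rotation matrix whose columns are the frame's x, y, z axes.
In Python, from station import * gives the robot as it stands. The module is installed in compiled form; this text tells all that it offers.
- The arm moves only by the shell command python3 -m handwheel 'ROWS'. ROWS is JSON, a list of rows, each a list of 7 numbers: the opening, from 0 (shut) to 1 (fully open), then the shift along the tool's x, y, z in m, then the turn, a rotation vector about the tool's x, y, z in degrees. In form: [[fingers, dx, dy, dz, wx, wy, wz], ...]. A call has 1 to 20 rows; each row is the pose to reach, as a shift and turn from the pose commanded when the call began, along the tool's axes at that moment; what a row does not reach only later rows make up. A row lasts 1/8 s, in which the tool goes at most 62.5 mm and 10.7 degrees, less where a joint would pass 70% of its speed; a pose out of reach is approached as far as the arm can. A call with a gripper value outside its range is refused whole. The fingers move at their own pace and stop on an object; the grip force is fixed at half the most. Time passes only in rows, so rows that repeat a pose let the fingers close. It gives the time, the measured TCP pose, the force and the opening at its end, in the units of the state.
- observe(): the state, without advancing time (a new reading comes with each control period).
- grab_frame(name): name is "side" or "top" or "wrist"; returns the picture (400x640x3 uint8, red, green, blue); there is no depth.
- camera_model(name): a dict with "fx", "fy", "cx", "cy" (pixels), "position" and "rotation" of the camera in the world; the wrist camera has in their place "T_tool_cam" (4x4, takes a point from camera to tool coordinates, whose origin is the TCP and whose axes are the tool frame's). Camera axes: x right, y down, z forward; pixel columns grow to the right and rows downward; lengths in m; the calibration is good to about 2 mm. A picture is of the moment at which its call begins: read the wrist's pose just before it. camera_model takes no time and is no camera call.
- hand_in(): hands the job in, once; it reports no verdict.
The state is a dict: "time_s": time; "qpos": joint angles; "qd": joint speeds; "joint_torque": joint torques, N m; "tool_pos": TCP position; "tool_rot": TCP orientation; "contact_force": force on the tool from outside, world axes, zero at the start; "moment": the same for the moment, N m; "grip_width": finger opening in m.
Only numpy, scipy, OpenCV 4.12 (cv2) and the standard library are available. Lean on these libraries where they do the work, as an engineer would, in place of code of your own. Each camera call takes 0.05 s, during which the arm holds its last target. There are 200 camera calls.

### The job

Tare the laboratory balance for weighing finds and log its zero: with closed fingertips push the sliding glass cover fully shut over the empty dish, then press the wide tare key all the way down and let it come up, and then do the same with the square print key to the right of it (as the robot sees it). Pick nothing up, do not press the other two keys, and leave the dish, the clay finds and the jar undisturbed; finish with the cover still fully shut and every key up.

Things in the scene. Friction and masses are not known exactly. Their poses are not given: they have to be found in the camera images.
- balance: precision balance, fixed, pale grey, 320 mm long (x), 210 mm wide (y). Origin under its centre; +x to its back, +y to its left; its front faces the robot. Front key panel slopes up 10 degrees from 38 mm high (x = -160 mm) to 56 mm (x = -60 mm). Behind it a glass draught shield, x -50 to 100, y -80 to 80 mm, 137 mm high, round the pan. Key row at x = -127 mm: power y 80, units 42, tare -8, print -68 mm
- cover (a joint): how far the shield's glass cover is open, m: 0 = fully shut (end stop), 0.105 = open end stop. The cover slides along the balance's x, to +x (the back) to open, to -x (towards the keys) to shut; it stays where it is left, friction about 1.5 N
- cover_ridge (a point): middle of the top edge of the upright dark ridge on the glass cover by which it is pushed, 150 mm above the bench; moves with the cover. The ridge is 90 mm wide (balance y), 10 mm thick (balance x) and stands 14 mm above the pane. The pane (150 x 146 x 5 mm, its top 136 mm above the bench) reaches 14 mm in front of the ridge's middle and 136 mm behind it
- tare_key (a joint): travel of the tare key, m: 0 = up, 0.004 = fully down; springs back; 1 N to start, 4 N fully down
- tare_key_top (a point): centre of the top of the tare key, a wide grey bar 56 mm (balance y) by 22 mm, standing 6 mm proud of the panel, which slopes 10 degrees; it moves square to the panel. 50 mm above the bench; moves with the key
- print_key (a joint): travel of the print key, m: 0 = up, 0.004 = fully down; springs back; 1 N to start, 4 N fully down
- print_key_top (a point): centre of the top of the print key, grey, square, 22 mm, 6 mm proud, on the right of the tare key (balance -y side, 60 mm between centres); 50 mm above the bench; moves with the key
- unit_key (a joint): travel of the units key, m, like the others: the square one, 22 mm by 22 mm, next to the tare key on its left; must not be pressed
- power_key (a joint): travel of the power key, m, like the others: the round key, 22 mm across, at the left end of the row; must not be pressed
- dish: empty aluminium weighing dish, 68 mm across and 16 mm high, loose on the pan inside the shield; origin under its centre
- clay_box: archaeological find, upright open clay box 62 x 72 x 78 mm high, beside the balance; origin under its centre; bystander
- clay_plate: flat clay slip lid 28 x 62 x 10 mm, lying in front of the balance; origin under its centre; bystander
- jar: sample jar 48 mm across, 62 mm high, with a white cap, beside the balance; origin under its centre; bystander
- clay_lump: clay fragment about 45 x 30 x 18 mm beside the balance; origin under its centre; bystander
Mind the look-alikes: they are no part of the job. There is more than one size of the dish; the one meant has the size given above.

How it is judged:
By the outcome, as a careful person would: the job done as asked, in the order asked, and still so for the second after the job is handed in, with the robot touching nothing.
It also fails if it takes over 48 s, if anything falls off the work surface, if the arm or the gripper's body presses on something with over 40 N, if the wrist force passes 120 N, or if a joint passes its speed limit or range.

## Working session

There is one attempt and no reset: what is moved stays moved. The work goes in short steps, Python scripts to look and compute and a shell command to move; the robot and the scene stay as the last step left them, time stands still between calls to the robot, and variables do not carry over. Pictures are saved under pics/ and viewed, about 8 in all and at most 12, crops included, and the job is handed in when it is done.

```bash
mkdir -p pics
python3 - <<'E'
from station import *
import cv2,numpy as np
s=observe();print(s['time_s'],s['tool_pos'],np.round(s['tool_rot'],3).tolist(),s['contact_force'],s['grip_width'])
for n in("top","side"):
    cv2.imwrite(f"pics/{n}0.png",grab_frame(n)[:,:,::-1])
    c=camera_model(n);print(n,{k:np.round(v,4).tolist() for k,v in c.items()})
print(np.round(camera_model("wrist")["T_tool_cam"],4).tolist())
E
```

```text
0.0 [ 0.24876334 -0.51766351  0.2303481 ] [[0.433, -0.901, -0.001], [-0.901, -0.433, 0.002], [-0.002, -0.0, -1.0]] [ 0.34328146  0.39866124 -0.08205445] 0.08514379274143191
top {'fx': 420.5274, 'fy': 420.5274, 'cx': 331.789, 'cy': 201.928, 'position': [0.487, 0.058, 0.8968], 'rotation': [[0.0148, -0.9936, 0.1116], [-0.9994, -0.0183, -0.0305], [0.0323, -0.1111, -0.9933]]}
side {'fx': 382.0713, 'fy': 382.0713, 'cx': 318.2345, 'cy': 195.5378, 'position': [0.4242, -0.5521, 0.6016], 'rotation': [[0.9703, -0.1668, 0.1752], [-0.2409, -0.6006, 0.7624], [-0.0219, -0.782, -0.6229]]}
[[1.0, 0.0001, 0.0005, -0.0003], [-0.0002, 0.9516, 0.3074, -0.0787], [-0.0004, -0.3074, 0.9516, -0.1416], [0.0, 0.0, 0.0, 1.0]]
```

View pics/top0.png

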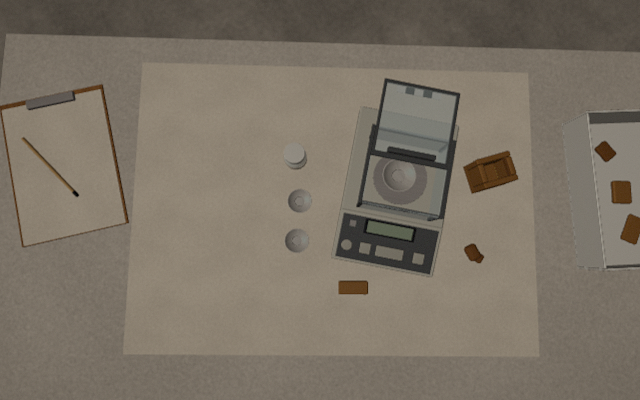

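View pics/side0.png

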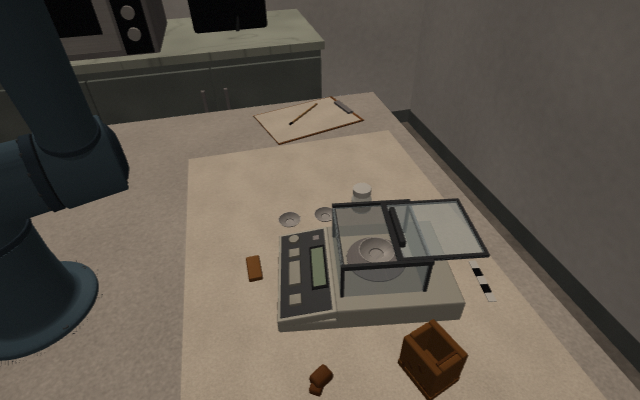

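The top view shows the balance turned slightly. The row has a round power key at (346,244), square units at (364,248), wide tare at (389,253) and square print at (418,258). The ridge is at (412,154) and the open cover sticks out to the back. Possible mix-ups: the units square (364,248) for print, the small square at (352,223) by the display, and the shield's frame bars for the ridge. I'll check these in one close crop.

Run:
```python
import cv2
im=cv2.imread("pics/top0.png")[70:285,325:475]
cv2.imwrite("pics/crop.png",cv2.resize(cv2.convertScaleAbs(im,alpha=1.5),None,fx=2.75,fy=2.75,interpolation=cv2.INTER_CUBIC))
```

```text
(no output)
```

View pics/crop.png

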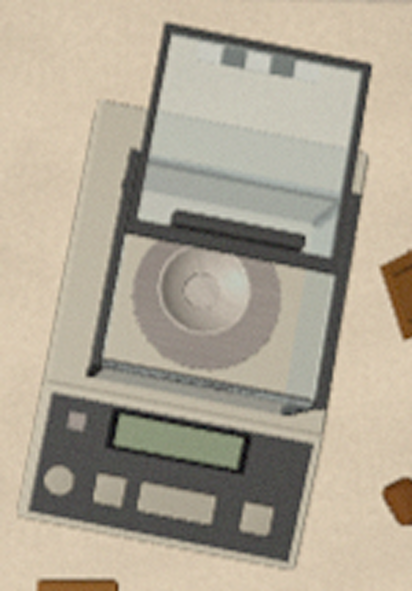

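The crop confirms it: power is round at (346.5,244.5), units square at (365,248), tare the wide bar at (389,253), print square at (418.5,258.5). The small square by the display is not in the row. The ridge is the dark bar on the pane, with its top middle at about (412,153).

```bash
cat > h.py <<'E'
from station import *
import numpy as np
from scipy.optimize import least_squares
from scipy.spatial.transform import Rotation as R
def proj(n,P):
    c=camera_model(n);p=(np.atleast_2d(P)-c["position"])@np.array(c["rotation"])
    return p[:,:2]/p[:,2:]*[c["fx"],c["fy"]]+[c["cx"],c["cy"]]
K=np.array([[-.127,.080,.05],[-.127,.042,.05],[-.127,-.008,.05],[-.127,-.068,.05]])
def W(b,P):
    return np.atleast_2d(P)@R.from_euler('z',b[2]).as_matrix().T+[b[0],b[1],0]
E
python3 - <<'E'
from h import *
top=np.array([[346.5,244.5],[365,248.2],[389,252.9],[418.5,258.4]])
# ridge middle in balance x: front edge of pane = ridge-14mm; at shut pane front ~ shield front
def pts(v): return np.vstack([W(v,K),W(v,[[v[3],0,.15]])])
px=np.vstack([top,[411.9,152.9]])
f=lambda v:(proj("top",pts(v))-px).ravel()
r=least_squares(f,[.5,0,-.1,.05]);v=r.x
print(v,np.degrees(v[2]),np.round(r.fun.reshape(-1,2),1).tolist());print(pts(v))
print("side",proj("side",pts(v)).round(1).tolist())
bx=W(v,[[-.16,.105,.038],[-.16,-.105,.038],[.16,.105,.04],[.16,-.105,.04]]);print(proj("top",bx).round(),proj("side",bx).round())
np.save("v.npy",v)
E
```

```text
[ 0.60776693 -0.09950009 -0.17691623  0.05668581] -10.136553096187747 [[-0.2, -0.0], [-0.1, -0.1], [0.3, -0.0], [0.0, 0.2], [-0.1, -0.0]]
[[ 0.49682885  0.00160253  0.05      ]
 [ 0.49014105 -0.03580433  0.05      ]
 [ 0.48134131 -0.08502388  0.05      ]
 [ 0.47078162 -0.14408735  0.05      ]
 [ 0.66356795 -0.1094765   0.15      ]]
side [[293.3, 238.1], [293.6, 251.8], [294.0, 271.6], [294.6, 298.5], [396.6, 223.0]]
[[331. 258.]
 [432. 278.]
 [360. 108.]
 [457. 127.]] [[278. 235.]
 [276. 323.]
 [428. 225.]
 [464. 309.]]
```

```bash
cat >> h.py <<'E'
def go(P,yaw,tilt=0,v=None):
    "shift+rotvec, tool axes now -> TCP at balance-frame P, tool y along balance x, tilted forward"
    v=np.load("v.npy") if v is None else v
    s=observe();r=np.array(s["tool_rot"]);p=np.array(s["tool_pos"])
    b=R.from_euler('z',v[2]).as_matrix()
    T=b@np.array([[0,1,0],[1,0,0],[0,0,-1.]])@R.from_euler('x',-tilt,degrees=True).as_matrix()
    d=r.T@(W(v,P)[0]-p);w=np.degrees(R.from_matrix(r.T@T).as_rotvec())
    print("t",round(s["time_s"],2),"shift",d.round(4),"turn",w.round(2),"F",np.round(s["contact_force"],2))
def bal():
    v=np.load("v.npy");s=observe();b=R.from_euler('z',v[2]).as_matrix()
    print("TCP in balance",(b.T@(np.array(s["tool_pos"])-[v[0],v[1],0])).round(4),"F bal",(b.T@np.array(s["contact_force"])).round(2))
E
python3 -c "
from h import *
go([[.0567+.027,0,.20]],0)"
```

```text
t 0.1 shift [-0.1726 -0.5726  0.0309] turn [-1.4000e-01  3.0000e-02 -1.4421e+02] F [ 0.69 -0.24 -0.19]
```

```bash
python3 -m handwheel '[[0,-0.173,-0.573,0.03,0,0,-144.2],[0,-0.173,-0.573,0.03,0,0,-144.2],[0,-0.173,-0.573,0.03,0,0,-144.2],[0,-0.173,-0.573,0.03,0,0,-144.2],[0,-0.173,-0.573,0.03,0,0,-144.2],[0,-0.173,-0.573,0.03,0,0,-144.2],[0,-0.173,-0.573,0.03,0,0,-144.2],[0,-0.173,-0.573,0.03,0,0,-144.2],[0,-0.173,-0.573,0.03,0,0,-144.2],[0,-0.173,-0.573,0.03,0,0,-144.2],[0,-0.173,-0.573,0.03,0,0,-144.2],[0,-0.173,-0.573,0.03,0,0,-144.2],[0,-0.173,-0.573,0.03,0,0,-144.2],[0,-0.173,-0.573,0.03,0,0,-144.2],[0,-0.173,-0.573,0.03,0,0,-144.2],[0,-0.173,-0.573,0.03,0,0,-144.2],[0,-0.173,-0.573,0.03,0,0,-144.2],[0,-0.173,-0.573,0.03,0,0,-144.2]]'
python3 - <<'E'
from h import *
import cv2
go([[.0567+.027,0,.143]],0);bal()
s=observe();c=camera_model("wrist")
im=grab_frame("wrist")
T=np.eye(4);T[:3,:3]=s["tool_rot"];T[:3,3]=s["tool_pos"];T=T@np.array(c["T_tool_cam"])
v=np.load("v.npy");P=W(v,[[v[3],y,.15] for y in(-.045,0,.045)]+K.tolist())
p=(P-T[:3,3])@T[:3,:3];print((p[:,:2]/p[:,2:]*[c["fx"],c["fy"]]+[c["cx"],c["cy"]]).round(0).tolist())
cv2.imwrite("pics/w1.png",cv2.convertScaleAbs(im[:,:,::-1],alpha=1.4))
E
```

```text
time_s: 2.35
tool_pos: [0.6905, -0.1143, 0.2013]
tool_rot: [[0.176, 0.984, -0.0], [0.984, -0.176, -0.0], [-0.0, -0.0, -1.0]]
contact_force: [0.8, 0.1, -1.0]
grip_width: 0.0001
t 2.35 shift [ 0.     -0.0004  0.0583] turn [-0.    0.   -0.03] F [ 0.81  0.06 -1.05]
TCP in balance [ 0.0841 -0.      0.2013] F bal [ 0.79  0.21 -1.05]
[[246.0, 183.0], [320.0, 183.0], [394.0, 183.0], [430.0, -97.0], [378.0, -97.0], [309.0, -97.0], [226.0, -97.0]]
```

View pics/w1.png

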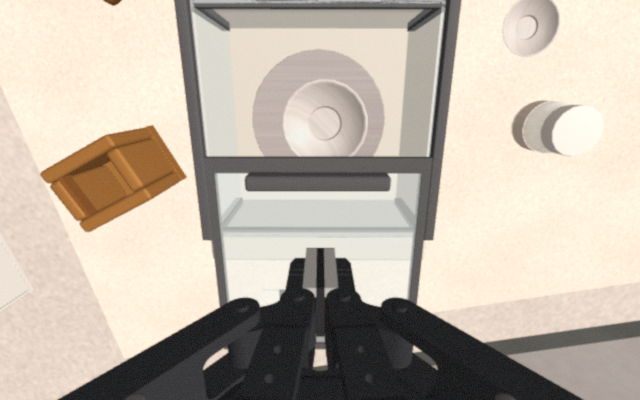

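The wrist view shows the ridge at (246–390, 174–191), within about 3 px of the prediction. The shut fingers at (320,250) are centred behind it, over clear pane. Next I lower them and push.

```bash
python3 -m handwheel '[[0,0,0,0.03,0,0,0],[0,0,0,0.05,0,0,0],[0,0,0,0.059,0,0,0],[0,0,0,0.059,0,0,0],[0,0,-0.01,0.059,0,0,0],[0,0,-0.02,0.059,0,0,0],[0,0,-0.03,0.059,0,0,0],[0,0,-0.04,0.059,0,0,0],[0,0,-0.05,0.059,0,0,0],[0,0,-0.06,0.059,0,0,0],[0,0,-0.07,0.059,0,0,0],[0,0,-0.08,0.059,0,0,0],[0,0,-0.085,0.059,0,0,0],[0,0,-0.09,0.059,0,0,0]]'
python3 - <<'E'
from h import *
import cv2
bal()
cv2.imwrite("pics/s2.png",cv2.resize(grab_frame("side")[130:350,230:500,::-1],None,fx=2.5,fy=2.5))
E
```

```text
time_s: 4.15
tool_pos: [0.6017, -0.0983, 0.1423]
tool_rot: [[0.176, 0.984, 0.0], [0.984, -0.176, 0.0], [0.0, 0.0, -1.0]]
contact_force: [1.5, -0.1, 1.2]
grip_width: 0.0
TCP in balance [-6.200e-03  1.000e-04  1.423e-01] F bal [1.53 0.19 1.19]
```

View pics/s2.png

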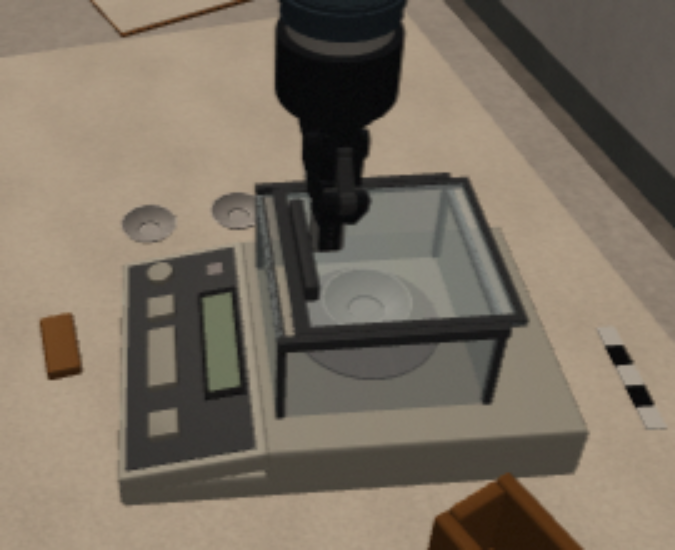

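The side view shows the cover almost shut, with the ridge at crop (303,245) ahead of the finger and a narrow gap left at the front. I keep pushing gently until it stops.

```bash
python3 -m handwheel '[[0,0,-0.003,0,0,0,0],[0,0,-0.006,0,0,0,0],[0,0,-0.008,0,0,0,0],[0,0,-0.010,0,0,0,0],[0,0,-0.011,0,0,0,0],[0,0,-0.012,0,0,0,0]]'; python3 -c "
from h import *
bal()"
```

```text
time_s: 4.95
tool_pos: [0.59, -0.0963, 0.1422]
tool_rot: [[0.176, 0.984, -0.0], [0.984, -0.176, 0.0], [0.0, -0.0, -1.0]]
contact_force: [2.1, 0.9, -0.4]
grip_width: -0.0003
TCP in balance [-0.018   0.      0.1422] F bal [ 1.87  1.28 -0.39]
```

```bash
python3 -m handwheel '[[0,0,-0.001,0,0,0,0],[0,0,-0.002,0,0,0,0],[0,0,-0.003,0,0,0,0],[0,0,-0.004,0,0,0,0],[0,0,-0.004,0,0,0,0]]'; python3 -c "
from h import *
bal()"
```

```text
time_s: 5.58
tool_pos: [0.5895, -0.0963, 0.1425]
tool_rot: [[0.176, 0.984, 0.006], [0.984, -0.176, -0.001], [0.0, 0.006, -1.0]]
contact_force: [9.7, -1.3, -7.5]
grip_width: -0.0002
TCP in balance [-0.0186 -0.      0.1425] F bal [ 9.73  0.43 -7.46]
```

```bash
python3 -m handwheel '[[0,0,-0.001,0,0,0,0],[0,0,-0.002,0,0,0,0],[0,0,-0.002,0,0,0,0]]'; python3 -c "
from h import *
bal()"; python3 -m handwheel '[[0,0,0.003,0,0,0,0],[0,0,0.009,0,0,0,0],[0,0,0.012,0,0,0,0],[0,0,0.012,-0.04,0,0,0],[0,0,0.012,-0.06,0,0,0],[0,0,0.012,-0.06,0,0,0]]'
python3 - <<'E'
from h import *
import cv2
bal()
go([[-.127,-.008,.16]],0,0)
cv2.imwrite("pics/s3.png",cv2.resize(grab_frame("side")[160:350,260:500,::-1],None,fx=3,fy=3))
E
```

```text
time_s: 5.95
tool_pos: [0.5895, -0.0962, 0.1428]
tool_rot: [[0.176, 0.984, 0.01], [0.984, -0.176, -0.001], [0.0, 0.01, -1.0]]
contact_force: [15.5, -2.2, -9.9]
grip_width: 0.0
TCP in balance [-0.0186 -0.      0.1428] F bal [15.67  0.6  -9.93]
time_s: 6.7
tool_pos: [0.597, -0.0977, 0.204]
tool_rot: [[0.176, 0.984, 0.003], [0.984, -0.176, -0.001], [-0.001, 0.003, -1.0]]
contact_force: [-0.8, 0.1, -0.9]
grip_width: 0.0002
TCP in balance [-1.10e-02 -1.00e-04  2.04e-01] F bal [-0.81 -0.03 -0.9 ]
t 6.7 shift [-0.0079 -0.1162  0.0436] turn [ 0.17  0.03 -0.01] F [-0.8   0.12 -0.9 ]
```

View pics/s3.png

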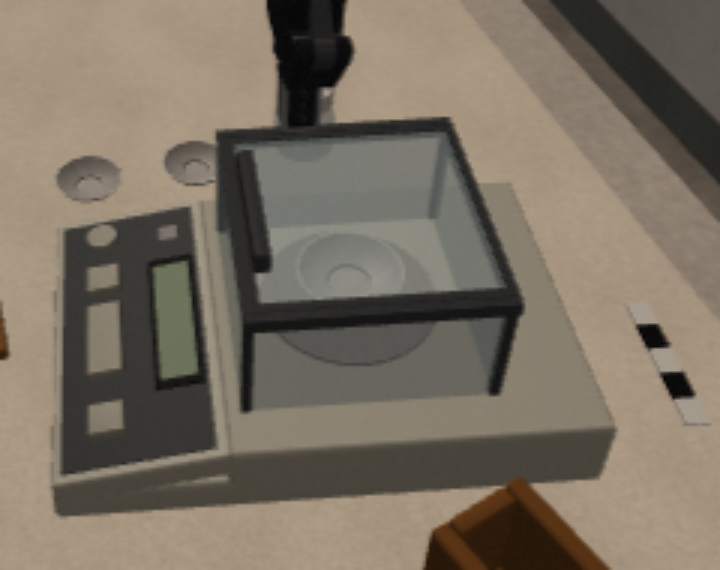

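The side view shows the cover flush with the front of the shield frame: the ridge is at crop (252,210), no gap is left, and the dish sits on the pan. The force rose to 15 N with no further travel, so that is the end stop. Next is the tare key, with the tool tilted 10° square to the panel.

```bash
python3 -c "
from h import *
go([[-.127-.1*.1736,-.008,.05+.0985]],0,10)
"
```

```text
t 6.75 shift [-0.008  -0.1326  0.0539] turn [-9.97  0.02 -0.01] F [ 0.28  0.26 -0.32]
```

```bash
python3 -m handwheel '[[0,-0.008,-0.05,0,0,0,0],[0,-0.008,-0.1,0.02,-5,0,0],[0,-0.008,-0.133,0.054,-10,0,0],[0,-0.008,-0.133,0.054,-10,0,0],[0,-0.008,-0.133,0.054,-10,0,0],[0,-0.008,-0.133,0.054,-10,0,0]]'
python3 - <<'E'
from h import *
import cv2
bal();go([[-.127-.01*.1736,-.008,.05+.00985]],0,10)
s=observe();c=camera_model("wrist")
im=grab_frame("wrist")
T=np.eye(4);T[:3,:3]=s["tool_rot"];T[:3,3]=s["tool_pos"];T=T@np.array(c["T_tool_cam"])
v=np.load("v.npy");P=W(v,K)
p=(P-T[:3,3])@T[:3,:3];print((p[:,:2]/p[:,2:]*[c["fx"],c["fy"]]+[c["cx"],c["cy"]]).round(0).tolist())
cv2.imwrite("pics/w4.png",cv2.convertScaleAbs(im[:,:,::-1],alpha=1.4))
E
```

```text
time_s: 7.5
tool_pos: [0.4682, -0.0833, 0.1511]
tool_rot: [[0.176, 0.968, 0.176], [0.984, -0.173, -0.033], [-0.001, 0.179, -0.984]]
contact_force: [0.9, -1.3, 0.2]
grip_width: -0.0001
TCP in balance [-0.1402 -0.0086  0.1511] F bal [ 1.1  -1.1   0.19]
t 7.5 shift [ 0.0007 -0.0051  0.0918] turn [0.33 0.06 0.  ] F [ 0.89 -1.28  0.19]
[[434.0, 195.0], [385.0, 194.0], [321.0, 194.0], [243.0, 194.0]]
```

View pics/w4.png

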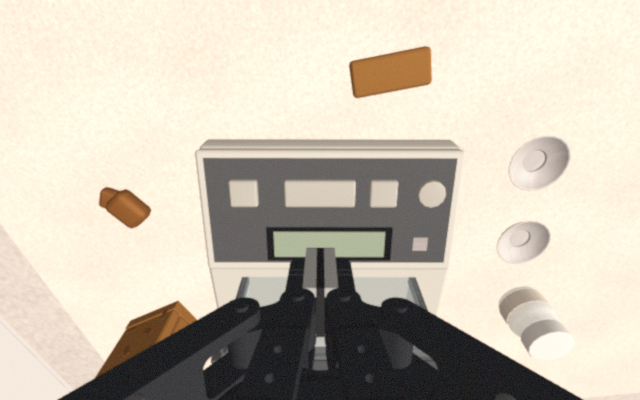

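The wrist view shows the keys at print (243,194), tare (320,193), units (384,194) and power (432,194), within 2 px of the prediction. I lower to about 8 mm above tare.

```bash
python3 -m handwheel '[[0,0,-0.005,0.05,0,0,0],[0,0,-0.005,0.08,0,0,0],[0,0,-0.005,0.092,0,0,0],[0,0,-0.005,0.092,0,0,0],[0,0,-0.005,0.092,0,0,0]]'; python3 -c "
from h import *
bal();go([[-.127,-.008,.05]],0,10)"
```

```text
time_s: 8.18
tool_pos: [0.4765, -0.0844, 0.0584]
tool_rot: [[0.176, 0.969, 0.174], [0.984, -0.173, -0.032], [-0.0, 0.177, -0.984]]
contact_force: [0.2, 0.6, -0.2]
grip_width: 0.0003
TCP in balance [-0.1319 -0.0082  0.0584] F bal [ 0.12  0.6  -0.23]
t 8.18 shift [0.0002 0.0033 0.0092] turn [0.17 0.03 0.  ] F [ 0.22  0.57 -0.23]
```

```bash
python3 -m handwheel '[[0,0,0.003,0,0,0,0],[0,0,0.003,0.006,0,0,0],[0,0,0.003,0.009,0,0,0],[0,0,0.003,0.012,0,0,0],[0,0,0.003,0.012,0,0,0]]';python3 -m handwheel '[[0,0,0,0.001,0,0,0],[0,0,0,0.002,0,0,0],[0,0,0,0.002,0,0,0]]'; python3 -c "
from h import *
bal()"
```

```text
time_s: 8.8
tool_pos: [0.4797, -0.0847, 0.0456]
tool_rot: [[0.176, 0.969, 0.171], [0.984, -0.173, -0.031], [-0.0, 0.174, -0.985]]
contact_force: [-0.7, 0.1, 3.5]
grip_width: 0.0002
time_s: 9.18
tool_pos: [0.4799, -0.0848, 0.045]
tool_rot: [[0.176, 0.969, 0.172], [0.984, -0.173, -0.031], [-0.0, 0.174, -0.985]]
contact_force: [-8.5, 2.0, 19.1]
grip_width: -0.0
TCP in balance [-0.1285 -0.008   0.045 ] F bal [-8.75  0.44 19.08]
```

Tare bottomed out: 19 N at the stop, against 4 N for fully down. I release it and move over to print.

```bash
python3 -m handwheel '[[0,0,0,-0.006,0,0,0],[0,0,0,-0.02,0,0,0],[0,0,0,-0.03,0,0,0],[0,0,0,-0.03,0,0,0],[0,-0.03,0,-0.03,0,0,0],[0,-0.06,0,-0.03,0,0,0],[0,-0.06,0,-0.03,0,0,0],[0,-0.06,0,-0.03,0,0,0]]'
python3 - <<'E'
from h import *
import cv2
bal();go([[-.127,-.068,.05]],0,10)
cv2.imwrite("pics/s5.png",cv2.resize(grab_frame("side")[200:350,250:400,::-1],None,fx=3.5,fy=3.5))
E
```

```text
time_s: 10.18
tool_pos: [0.4638, -0.1424, 0.0726]
tool_rot: [[0.176, 0.97, 0.17], [0.984, -0.174, -0.03], [0.001, 0.173, -0.985]]
contact_force: [0.3, -0.2, -1.0]
grip_width: 0.0001
TCP in balance [-0.1341 -0.0676  0.0726] F bal [ 0.34 -0.14 -0.98]
t 10.18 shift [-0.0004  0.0031  0.0235] turn [-0.05 -0.04 -0.02] F [ 0.31 -0.2  -0.98]
```

View pics/s5.png

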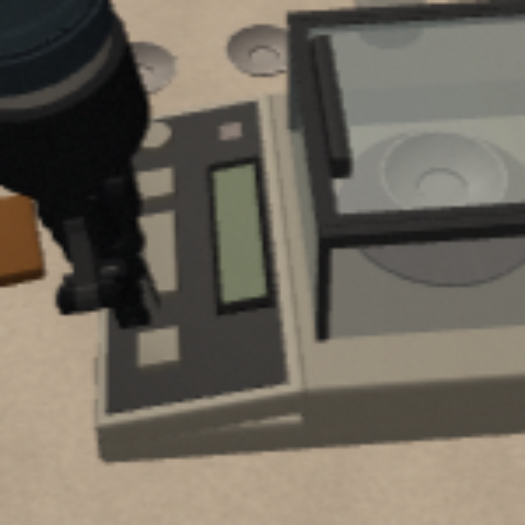

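The side view shows the fingertip at crop (140,320), hovering behind and above print at (158,345). Tare is back up and the cover is still shut. I press print.

```bash
python3 -m handwheel '[[0,0,0.003,0.01,0,0,0],[0,0,0.003,0.018,0,0,0],[0,0,0.003,0.022,0,0,0],[0,0,0.003,0.025,0,0,0],[0,0,0.003,0.027,0,0,0],[0,0,0.003,0.027,0,0,0]]';python3 -m handwheel '[[0,0,0,0.001,0,0,0],[0,0,0,0.002,0,0,0],[0,0,0,0.002,0,0,0]]'; python3 -c "
from h import *
bal()"
```

```text
time_s: 10.98
tool_pos: [0.4714, -0.1439, 0.0469]
tool_rot: [[0.176, 0.97, 0.17], [0.984, -0.173, -0.03], [0.001, 0.173, -0.985]]
contact_force: [-2.0, 1.9, 2.6]
grip_width: 0.0001
time_s: 11.35
tool_pos: [0.4719, -0.1442, 0.0457]
tool_rot: [[0.176, 0.969, 0.171], [0.984, -0.173, -0.031], [-0.0, 0.174, -0.985]]
contact_force: [-6.1, 2.1, 10.3]
grip_width: -0.0001
TCP in balance [-0.1259 -0.0679  0.0457] F bal [-6.38  0.99 10.27]
```

```bash
python3 -m handwheel '[[0,0,0,0.001,0,0,0],[0,0,0,0.001,0,0,0]]'; python3 -m handwheel '[[0,0,0,-0.01,0,0,0],[0,0,0,-0.03,0,0,0],[0,0,0,-0.08,0,0,0],[0,0,-0.05,-0.14,0,0,0],[0,0,-0.1,-0.16,0,0,0],[0,0,-0.1,-0.16,0,0,0],[0,0,-0.1,-0.16,0,0,0],[0,0,-0.1,-0.16,0,0,0]]'
python3 - <<'E'
from h import *
import cv2
bal()
im=[cv2.resize(grab_frame(n)[r:r+180,c:c+240,::-1],None,fx=2.5,fy=2.5) for n,r,c in(("side",190,240),)]
cv2.imwrite("pics/s6.png",im[0]); cv2.imwrite("pics/t6.png",cv2.resize(grab_frame("top")[70:310,260:530,::-1],None,fx=2.4,fy=2.4))
E
```

```text
time_s: 11.6
tool_pos: [0.4719, -0.1442, 0.0455]
tool_rot: [[0.176, 0.969, 0.171], [0.984, -0.173, -0.031], [-0.0, 0.174, -0.985]]
contact_force: [-10.5, 4.3, 20.1]
grip_width: 0.0005
time_s: 12.6
tool_pos: [0.349, -0.1226, 0.1841]
tool_rot: [[0.176, 0.969, 0.171], [0.984, -0.173, -0.031], [-0.0, 0.174, -0.985]]
contact_force: [0.2, -0.2, -0.1]
grip_width: -0.0001
TCP in balance [-0.2507 -0.0682  0.1841] F bal [ 0.22 -0.12 -0.09]
```

View pics/s6.png

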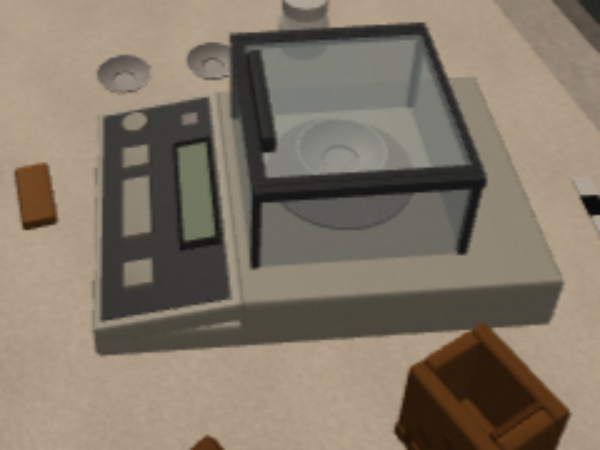

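View pics/t6.png

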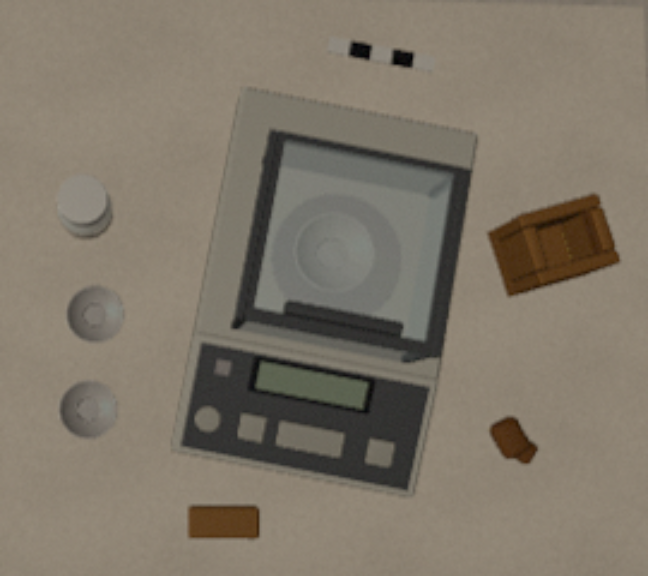

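Both views show the cover flush with the front frame (ridge at top crop (343,318)), all four keys up, and the dish, clay pieces and jar where they were. The arm is clear, so I hand in.

```bash
python3 -c "
from station import *
print(hand_in())"
```

```text
the job is handed in; nothing more can be done
None
```

The job is done and handed in at about 12.7 s of the 48 s allowed, in the order asked. The hand-in gave no verdict.

- **Cover:** I pushed it by the ridge with shut fingertips until it met the end stop. There the force rose to about 15 N with no further movement.
- **Tare and print keys:** I pressed tare and then print, square to the panel, until each bottomed out at about 20 N (4 N is fully down). I released each one fully.
- **Last checks:** The final side and top pictures show the cover flush with the frame and all four keys up. The dish, clay finds and jar look undisturbed, and the arm was clear with no contact force. I judged the keys and cover by eye and by force, since the joint values cannot be read directly.
- **Disagreement:** The cover stopped about 1.4 mm short of where I had estimated. That is within the camera calibration and my guess at the finger thickness. No check failed.

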